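# Zero a probe: stand it in the reference block and hold the recessed zero button down

### The job

Zero the probe: take it out of the tool stand, stand it upright in the bore of the metal reference block, fully home with its handle resting on the block, and let go. Then take the screwdriver from the stand, put its blade through the round steel-rimmed hole in the lid of the readout box and push the recessed zero button all the way down with it. Finish like that, still gripping the screwdriver and holding the button down; leave the small things standing about as they are.

Things in the scene. Friction and masses are not known exactly. Their poses are not given: they have to be found in the camera images.
- stand: fixed white block, the tool stand, 60 x 180 mm and 65 mm high on a slightly larger grey foot; origin at the centre of its underside, z up. Three round slots in a row along its y axis, at y = -62, 0 and +62 mm, each 55 mm deep. Probe and screwdriver stand in the two end slots (8 mm wide), either way round; a marker pen (17 mm thick, its top 145 mm above the worktop) stands in the middle one and is not needed
- probe: loose handheld sensing probe, 50 g, standing upright: a round grey handle 22 mm in diameter and 85 mm long with three thin black rings low down, and below its flat shoulder a plain steel shaft 6 mm in diameter and 50 mm long. No cable. Its z axis runs up along the shaft direction, but the origin is at shoulder height 12 mm to +y of the shaft axis; use the three points
- probe_shoulder (a point): point on the probe's axis at the flat underside of the handle, where the shaft begins (in the stand it rests on the stand's top, 65 mm above the worktop); z up along the probe
- probe_handle (a point): point on the probe's axis 62 mm above the shoulder, 23 mm below the top of the handle: a good place to grip
- probe_tip (a point): lower end of the probe's shaft, on its axis, 50 mm below the shoulder
- reference_block: fixed bare metal block 80 x 80 mm, 60 mm high, with fins on two sides and a single bore in the middle of its top; origin at the centre of its underside, z up. It and the readout box swap places between starts
- bore_mouth (a point): centre of the bore's mouth, on the block's top, 60 mm above the worktop; the bore is vertical, 14 mm in diameter, 54 mm deep, with a small chamfer
- readout_box: fixed grey instrument case 130 x 130 mm, lid 62 mm above the worktop, with a dark display window towards its back (+x), a black knob (24 mm wide, 14 mm high) and, beside the knob, a round hole with a steel rim; origin at the centre of its underside, z up. The knob does nothing
- button_hole (a point): centre of the round hole at the lid's upper face, 62 mm above the worktop; the hole is vertical, 14 mm in diameter through a 6 mm lid, its steel rim (25 mm across) stands 2 mm above the lid
- button_top (a point): centre of the top of the recessed zero button, straight below the hole, 22 mm below the lid's upper face when up; moves down with the button. The button is a flat white disc 24 mm in diameter
- zero_button (a joint): travel of the button: 0 when up, 0.008 m fully down; sprung, about 1.5 N to start it and 6 N fully down, it comes back up when let go
- screwdriver: loose plain screwdriver, 75 g, 198 mm long, standing upright blade down: a round-ish handle 25 mm thick and 98 mm long on top, below it a steel blade rod 6 mm in diameter and about 99 mm long. Its y axis runs along the tool from blade to handle (up); its origin is about mid-length, 12 mm off the tool's axis; use the two points
- screwdriver_handle (a point): point on the screwdriver's axis in the handle, 38 mm below the handle's top end and 159 mm above the tip: a good place to grip (in the stand about 170 mm above the worktop)
- screwdriver_tip (a point): end of the screwdriver's blade, on its axis (in the stand 10 mm above the worktop)
- marker: loose marker pen standing in the stand's middle slot; not needed, leave it
- weight_0: loose brass weight 39 mm wide, 58 mm high, at the back; leave it
- weight_1: loose brass weight 31 mm wide, 46 mm high, at the back; leave it
- vial_0: loose capped vial 28 mm wide, 64 mm high, at the back; leave it
- vial_1: loose capped vial 30 mm wide, 64 mm high, at the back; leave it
Things that resemble listed ones, but are neither listed nor needed, are in the scene too. Leave any brown, green or purple look-alike of the probe alone.

How it is judged:
By the outcome, as a careful person would: the job done as asked, in the order asked, and still so for the second after the job is handed in, while the arm keeps its last pose, push and grip.
It also fails if it takes over 56 s, if anything falls off the work surface, if the arm or the gripper's body presses on something with over 40 N, if the wrist force passes 120 N, or if a joint passes its speed limit or range.

### The arm

A 6-joint arm with a two-finger parallel gripper is mounted at the origin on the work surface; the furniture and walls round the work are solid. World frame = base frame: x ahead of the robot, y to its left, z up, the work surface at z = 0. Lengths are in m, angles in rad, forces in N, time in s.
With the tool pointing down it reaches from about 0.325 to 0.775 m from the base axis. Payload 5.5 kg.
Tool frame: the origin (TCP) lies between the finger pads; the fingertips stand 8 mm ahead of it and the grasp point (between the pads) lies 11 mm behind it (env.tip_reach is the distance from the TCP to the fingertips, in m); z points along the fingers, y is the line along which they close (so a half turn about z gives the same grasp; the last joint's range is limited). The gripper opens to 85 mm and grips with 20 to 120 N. Pads are 22 mm wide; open, the fingers measure 114 mm over their backs; the gripper's body (76 mm by 85 mm) begins 54 mm behind the grasp point. The pads swing forward as they close: fully open they stand 13 mm farther back than shut.
Start: joints at [-1.263, 0.091, 1.231, -0, 1.82, -0.057], TCP at [0.214, -0.561, 0.239] pointing down, gripper open.
Joint ranges: [-2.87, 2.87], [-0.86, 2.18], [0.17, 2.46], [-1.51, 4.65], [0.06, 2.69], [-2.65, 2.65]. Speed limits (rad/s): [2.57, 2.57, 3.01, 3.14, 3.14, 3.14].

### API

Orientations are given as a rotation vector (axis times angle).
In Python, from bench import env gives the robot as it stands.
- The arm moves only by the tool servo_tool, never from a script. Its argument "series" is a list of rows, each an object of numbers: "x", "y", "z": the shift along the tool's x, y, z in units of 0.25 m (1.0 is 0.25 m); "rx", "ry", "rz": the turn, a rotation vector about the tool's x, y, z in units of 90 degrees (1.0 is 90 degrees); "grip": the opening, from -1 (shut) to 1 (fully open). A call has 1 to 12 rows; each row is the pose to reach, as a shift and turn from the pose commanded when the call began, along the tool's axes at that moment; what a row does not reach only later rows make up. A row lasts 1/10 s, in which the tool goes at most 50 mm and 8.59 degrees, less where a joint would pass 70% of its speed; a pose out of reach is approached as far as the arm can. A call with a number of a shift or a turn outside -1 to 1 is refused whole. A call with a gripper value outside its range is refused whole. The fingers move at their own pace and stop on an object; "grip_force" is the grip in N (left out, the last holds). Time passes only in rows, so rows that repeat a pose let the fingers close. It gives the time, the measured TCP pose, the force, the opening and the grip force at its end, in the units of the state.
- env.state(): the state, without advancing time (a new reading comes with each control period).
- env.grab_frame(name): name is "scene" or "top"; returns a dict with "frame" (384x512x3 uint8, red, green, blue), "mtx" (3x3 intrinsics, pixels), "k1" (the pictures are not rectified: a ray, as slopes to the right and down, at radius r is drawn at 1 + k1 r^2 times it, then the intrinsics apply), "rvec" (rotation vector, rad) and "tvec" (3), from world to camera coordinates, as OpenCV has them. Camera axes: x right, y down, z forward; pixel columns grow to the right and rows downward; lengths in m; the calibration is good to about 2 mm. A picture is of the moment at which its call begins. There is no depth.
- env.job_done(): hands the job in; it is judged then, once.
Trained networks look in the newest picture that a camera, given by its name, has taken for a name from the list of things; names that differ only in an ending like _2 or _b are one class to them, and where a whole thing is asked for, a point or a joint stands for the part that bears it (a point fixed in the world has none). Each returns a list of dicts, best first, with "score" (0 to 1); they miss things now and then, are a little off and sometimes report something else, mostly with a low value. They report only what shows in the picture. A call takes as long as a camera call. They do not tell look-alikes from the thing itself.
- env.spot_in(camera, label): "at" ([column, row] in pixels, amid what is visible of it).
- env.trace(camera, label): "mask" (384x512 bool, what is visible of it) and "at" ([column, row] in pixels, amid what is visible of it).
The state is a dict: "time": time; "q": joint angles; "qvel": joint speeds; "joint_efforts": joint torques, N m; "eef_pos": TCP position; "eef_rot": TCP orientation; "force": force on the tool from outside, world axes, zero at the start; "moment": the same for the moment, N m; "grip_width": opening from 0.0 (shut) to 1.0 (fully open); "grip_force": force on a finger pad.
Only numpy, scipy, OpenCV 4.12 (cv2) and the standard library are available. Lean on these libraries where they do the work, as an engineer would, in place of code of your own. Each camera call takes 0.05 s, during which the arm holds its last target. There are 200 camera calls.

## Working session

There is one attempt and no reset: what is moved stays moved. The work goes in short steps, Python scripts to look and compute and a tool call to move; the robot and the scene stay as the last step left them, time stands still between calls to the robot, and variables do not carry over. Pictures are saved under pics/ and viewed, at most 10 in all, crops included, and the job is handed in when it is done.

Besides the shell and the picture viewer there is one more tool, called after "Call:" by a JSON object that holds its "api" and its "payload". servo_tool: Moves the arm, as the interface text tells. Shifts and turns lie within -1 to 1; 1 stands for 0.25 m of shift or 90 degrees of turn. Its arguments: {"type":"object","properties":{"series":{"type":"array","items":{"type":"object","properties":{"x":{"type":"number","minimum":-1,"maximum":1},"y":{"type":"number","minimum":-1,"maximum":1},"z":{"type":"number","minimum":-1,"maximum":1},"rx":{"type":"number","minimum":-1,"maximum":1},"ry":{"type":"number","minimum":-1,"maximum":1},"rz":{"type":"number","minimum":-1,"maximum":1},"grip":{"type":"number"}}}},"grip_force":{"type":"number"}},"required":["series"]}

```bash
mkdir -p pics
cat > h.py <<'E'
import numpy as np,cv2
from bench import env
def cam(n):
    f=env.grab_frame(n); f['R']=cv2.Rodrigues(np.array(f['rvec'],float))[0]; f['t']=np.array(f['tvec'],float).ravel(); f['K']=np.array(f['mtx'],float); return f
def ray(f,p):
    K=f['K']; d=np.array([(p[0]-K[0,2])/K[0,0],(p[1]-K[1,2])/K[1,1]]); u=d.copy()
    for _ in range(30): u=d/(1+f['k1']*(u@u))
    return -f['R'].T@f['t'], f['R'].T@np.array([u[0],u[1],1])
def atz(f,p,z):
    c,r=ray(f,p); return c+r*(z-c[2])/r[2]
def proj(f,P):
    c=f['R']@np.array(P,float)+f['t']; u=c[:2]/c[2]; u=u*(1+f['k1']*(u@u)); return np.array([f['K'][0,0]*u[0]+f['K'][0,2],f['K'][1,1]*u[1]+f['K'][1,2]])
def tri(f,p,g,q):
    A=np.zeros((3,3));b=np.zeros(3)
    for h,x in((f,p),(g,q)):
        c,r=ray(h,x); r=r/np.linalg.norm(r); M=np.eye(3)-np.outer(r,r); A+=M; b+=M@c
    return np.linalg.solve(A,b)
E
python3 - <<'E'
from h import *
np.set_printoptions(precision=3,suppress=True)
F={n:cam(n) for n in('scene','top')}
for n,f in F.items():
    cv2.imwrite(f'pics/{n}0.png',f['frame'][:,:,::-1]); print(n,'cam at',-f['R'].T@f['t'])
Z=dict(stand=.065,probe=.1,probe_shoulder=.065,probe_handle=.127,bore_mouth=.06,button_hole=.062,screwdriver=.15,screwdriver_handle=.17,marker=.145,reference_block=.06,readout_box=.062)
for l,z in Z.items():
    for n,f in F.items():
        for d in env.spot_in(n,l)[:4]: print(l,n,round(d['score'],2),np.round(d['at'],1),atz(f,d['at'],z))
s=env.state(); print(s['time'],s['eef_pos'],s['eef_rot'])
E
```

```text
scene cam at [0.085 0.458 0.678]
top cam at [0.451 0.003 1.28 ]
stand scene 0.74 [326.2 202.9] [ 0.454 -0.16   0.065]
stand top 0.7 [331.7 223.1] [ 0.481 -0.196  0.065]
stand top 0.61 [237.9 196.5] [0.547 0.051 0.065]
stand top 0.6 [338.4 223.4] [ 0.481 -0.213  0.065]
probe scene 0.83 [297.4 209.3] [ 0.465 -0.056  0.1  ]
probe scene 0.79 [318.2 186.1] [ 0.487 -0.161  0.1  ]
probe scene 0.67 [322.7 230.1] [ 0.381 -0.047  0.1  ]
probe scene 0.63 [298.4 168.8] [ 0.57  -0.179  0.1  ]
probe top 0.45 [332.1 179.7] [ 0.592 -0.191  0.1  ]
probe_shoulder scene 0.78 [297.5 215.9] [ 0.472 -0.069  0.065]
probe_shoulder scene 0.7 [315.5 189.8] [ 0.506 -0.181  0.065]
probe_shoulder scene 0.7 [294.9 164.5] [ 0.62  -0.226  0.065]
probe_shoulder scene 0.63 [275.7 198.6] [ 0.553 -0.076  0.065]
probe_shoulder top 0.69 [315.8 224.2] [ 0.478 -0.154  0.065]
probe_shoulder top 0.45 [282.6 260.4] [ 0.383 -0.068  0.065]
probe_shoulder top 0.41 [367.  219.2] [ 0.493 -0.288  0.065]
probe_handle scene 0.72 [295.3 166.1] [ 0.561 -0.152  0.127]
probe_handle scene 0.62 [277.6 200.2] [ 0.498 -0.021  0.127]
probe_ha
[... 726 characters left out ...]
0.8] [ 0.49  -0.244  0.17 ]
screwdriver_handle top 0.69 [368.5 218.4] [ 0.491 -0.267  0.17 ]
marker scene 0.57 [327.8 202.4] [ 0.404 -0.084  0.145]
marker scene 0.42 [325.7 177.3] [ 0.465 -0.153  0.145]
marker scene 0.31 [318.2 189.2] [ 0.448 -0.104  0.145]
marker top 0.59 [338.9 219.9] [ 0.487 -0.2    0.145]
marker top 0.23 [213.  124.6] [0.721 0.114 0.145]
reference_block top 0.91 [238.4 196.8] [0.547 0.05  0.06 ]
reference_block top 0.39 [313.9 222.6] [ 0.482 -0.15   0.06 ]
readout_box scene 0.67 [174.8 273.8] [0.528 0.25  0.062]
readout_box scene 0.34 [167.8 209.7] [0.705 0.152 0.062]
readout_box top 0.85 [165.6 195.7] [0.547 0.242 0.062]
1.2 [ 0.214 -0.561  0.239] [-3.089 -0.57   0.   ]
```

View pics/scene0.png

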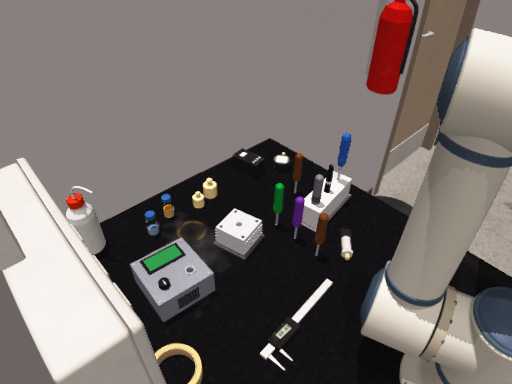

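View pics/top0.png

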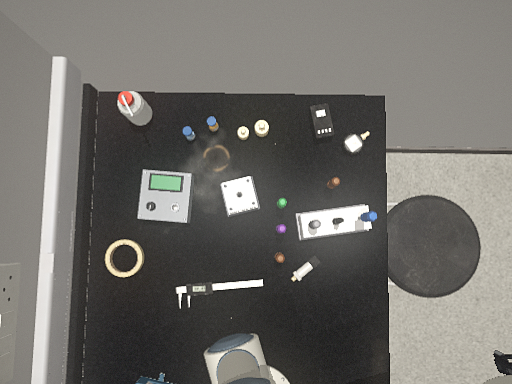

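Candidates for the probe (scene px): the grey one in the stand at (318,188), green (279,197), purple (298,215), brown (297,167) and brown (321,230). By the description, the grey one in the stand is the probe, at top px (314,226). The button hole should be the steel ring at top (176,208), and the knob at (151,206). I'll check both in a close crop.

Run:
```python
from h import *
T=cv2.imread('pics/top0.png');S=cv2.imread('pics/scene0.png')
z=lambda I,x,y,w,h:cv2.resize(I[y:y+h,x:x+w],(400,300),interpolation=cv2.INTER_CUBIC)
cv2.imwrite('pics/c1.png',np.vstack([np.hstack([z(T,290,190,100,75),z(T,135,165,80,60)]),np.hstack([z(S,270,125,100,75),z(T,210,170,60,45)])]))
np.set_printoptions(precision=3,suppress=True)
f=cam('top');g=cam('scene')
for l in('probe','screwdriver','marker','stand','reference_block','readout_box'):
    for n,h in(('top',f),('scene',g)):
        for d in env.trace(n,l)[:3]:
            m=d['mask']; ys,xs=np.nonzero(m); print(l,n,round(d['score'],2),np.round(d['at'],1),m.sum(),xs.min(),xs.max(),ys.min(),ys.max(),cv2.minAreaRect(np.c_[xs,ys].astype(np.float32)))
```

```text
probe top 0.62 [334.4 180.4] 99 327 339 177 187 ((332.923095703125, 181.8846435546875), (8.043152809143066, 13.312806129455566), 56.3099365234375)
probe top 0.61 [278.4 202. ] 56 278 285 199 206 ((281.5, 202.5), (7.0, 7.0), 90.0)
probe top 0.43 [313.8 226. ] 92 309 320 219 228 ((314.5, 223.5), (11.0, 9.0), 0.0)
probe scene 0.8 [279.1 198.7] 333 273 284 182 223 ((278.135009765625, 202.47569274902344), (10.177407264709473, 41.374820709228516), 3.814074993133545)
probe scene 0.68 [299.6 170. ] 193 293 302 153 186 ((297.3904113769531, 169.5410919189453), (7.380277633666992, 33.23741912841797), 6.009006023406982)
probe scene 0.6 [297.5 212.6] 285 291 303 196 233 ((297.1554260253906, 214.43438720703125), (10.010498046875, 37.28208923339844), 10.784297943115234)
screwdriver top 0.51 [369.7 216.1] 155 360 377 212 223 ((368.6153869628906, 217.57691955566406), (10.394155502319336, 17.454336166381836), 78.69007110595703)
screwdriver scene 0.54 [344.7 147. ] 306 338 351 133 177 ((343.87298583984375, 155.13784790039062), (9.669679641723633, 45.02119827270508), 8.972626686096191)
marker top 0.72 [
[... 1020 characters left out ...]
4526367188), (34.92512893676758, 33.469913482666016), 75.96376037597656)
reference_block scene 0.71 [239.3 232. ] 1723 213 263 209 259 ((238.6000213623047, 233.30001831054688), (46.957427978515625, 43.826934814453125), 26.56505012512207)
readout_box top 0.69 [166.  197.2] 2629 138 193 169 223 ((165.7918701171875, 196.38674926757812), (52.61304473876953, 51.33738708496094), 5.355824947357178)
readout_box scene 0.84 [175.  276.1] 4213 131 214 238 319 ((173.55284118652344, 276.62786865234375), (66.52613830566406, 69.8915786743164), 59.4207763671875)
readout_box scene 0.62 [318.3 190.5] 291 311 323 174 204 ((317.0000305175781, 189.0), (10.590271949768066, 30.594118118286133), 11.309932708740234)
```

View pics/c1.png

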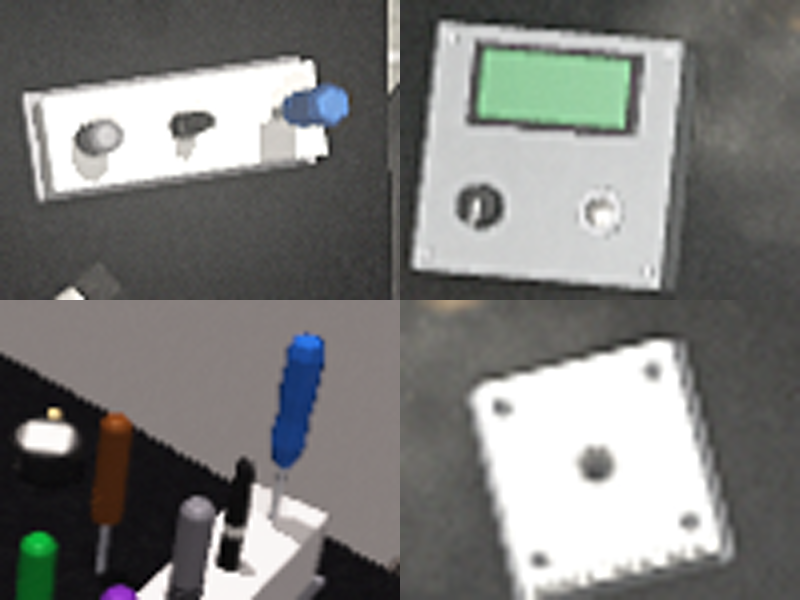

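The crop confirms three things:
- **Probe:** grey handle, standing in the stand's left slot.
- **Button hole:** the steel ring at top px (175,207), with the black knob at (151,206).
- **Bore:** at top px (239.6,194.6).

Next I'll work out the positions.

```bash
cat >> h.py <<'E'
from scipy.spatial.transform import Rotation as Ro
def move(xyz,yaw_y,off=-.011):
    """shift/turn in servo units so grasp point reaches xyz, tool down, tool y along world angle yaw_y (mod pi)"""
    s=env.state(); R=Ro.from_rotvec(s['eef_rot']); p=np.array(s['eef_pos'])
    best=None
    for a in(yaw_y,yaw_y+np.pi):
        y=np.array([np.cos(a),np.sin(a),0]); z=np.array([0,0,-1.]); T=Ro.from_matrix(np.c_[np.cross(y,z),y,z])
        r=(R.inv()*T).as_rotvec()
        if best is None or np.linalg.norm(r)<np.linalg.norm(best): best=r
    tgt=np.array(xyz)-off*np.array([0,0,-1.])-0*p
    # TCP = grasp - off*z_tool
    return np.round(R.inv().apply(np.array(xyz)+np.array([0,0,off])-p)/.25,4),np.round(best/(np.pi/2),4)
E
python3 - <<'E'
from h import *
np.set_printoptions(precision=4,suppress=True)
f=cam('top');g=cam('scene')
I=f['frame']
w=((I.min(2)>185)).astype(np.uint8); w[:, :290]=0; w[:, 380:]=0; w[:200]=0; w[242:]=0
n,L,st,_=cv2.connectedComponentsWithStats(w); k=1+np.argmax(st[1:,4]); ys,xs=np.nonzero(L==k)
P=np.array([atz(f,p,.065)[:2] for p in zip(xs,ys)]); r=cv2.minAreaRect((P*1000).astype(np.float32)); print('stand',r)
c=np.array(r[0])/1000; b=cv2.boxPoints(r)/1000; e=[b[1]-b[0],b[2]-b[1]]; e=max(e,key=np.linalg.norm); e/=np.linalg.norm(e); e*=np.sign(e[1]); print('dir',e,np.degrees(np.arctan2(e[1],e[0])))
for s in(-.062,0,.062): print('slot',s,c+s*e)
print('bore',atz(f,(239.6,194.6),.06),'net scene',atz(g,(240,233),.06)); B=[.55,.045]
print('hole',atz(f,(175,207.4),.064))
for q in((175,207.4),): print(proj(g,[*atz(f,q,.064)[:2],.064]))
print('bore in scene',proj(g,atz(f,(239.6,194.6),.06)))
ps=c+.062*e
print('probe top centre',proj(f,[*ps,.15]),proj(g,[*ps,.15]),'shoulder',proj(g,[*ps,.065]))
sd=c-.062*e
print('sd top',proj(f,[*sd,.208]),proj(g,[*sd,.208]))
x=np.degrees(np.arctan2(e[1],e[0]))-90
s=env.state();print(s['time'],s['q'],Ro.from_rotvec(s['eef_rot']).as_matrix())
print('move',move([*ps,.28],np.radians(x)))
E
```

```text
stand ((485.755126953125, -200.40667724609375), (67.79328155517578, 191.37974548339844), 8.33778190612793)
dir [-0.145   0.9894] 98.337776
slot -0.062 [ 0.4947 -0.2618]
slot 0 [ 0.4858 -0.2004]
slot 0.062 [ 0.4768 -0.1391]
bore [0.553 0.047 0.06 ] net scene [0.5268 0.0699 0.06  ]
hole [0.5164 0.2161 0.064 ]
[191.4453 267.9627]
bore in scene [239.8793 222.4667]
probe top centre [314.1173 223.807 ] [318.5137 175.807 ] shoulder [314.1111 202.1831]
sd top [370.2943 216.2759] [346.2097 134.8941]
2.0 [-1.2627  0.0911  1.2307  0.      1.8198 -0.0567] [[ 0.9342  0.3568  0.    ]
 [ 0.3568 -0.9342 -0.    ]
 [ 0.      0.     -1.    ]]
move (array([ 1.5831, -1.2   , -0.1189]), array([ 0.    ,  0.    , -0.8604]))
```

Run:
```python
from h import *
np.set_printoptions(precision=4,suppress=True)
f=cam('top');g=cam('scene')
p=[atz(f,(315.7,224.3),.15),atz(g,(319.2,176),.15)];s=[atz(f,(372.5,216),.208),atz(g,(346.8,135.5),.208)]
print(p,s); P=np.mean(p,0);S=np.mean(s,0); d=P-S; print(P,S,np.linalg.norm(d[:2]),np.degrees(np.arctan2(d[1],d[0])))
# stand top-face edges in enlarged crop: (48,97)-(55,195) left, right end (312,58)-(327,158)
C=[atz(f,(290+a/4,190+b/4),.065) for a,b in((45,97),(53,194),(325,158),(310,60))]; print(np.array(C),np.mean(C,0))
print('move',move([*P[:2],.28],np.arctan2(d[1],d[0])-np.pi/2))
```

```text
[array([ 0.4756, -0.1429,  0.15  ]), array([ 0.4752, -0.1397,  0.15  ])] [array([ 0.4955, -0.2669,  0.208 ]), array([ 0.492 , -0.2604,  0.208 ])]
[ 0.4754 -0.1413  0.15  ] [ 0.4937 -0.2637  0.208 ] 0.1237018764584591 98.52205645019457
[[ 0.5032 -0.116   0.065 ]
 [ 0.4401 -0.1214  0.065 ]
 [ 0.4662 -0.2992  0.065 ]
 [ 0.5302 -0.2901  0.065 ]] [ 0.4849 -0.2067  0.065 ]
move (array([ 1.5748, -1.1936, -0.1189]), array([-0.    ,  0.    , -0.8625]))
```

Call:
{"api": "servo_tool", "payload": {"series": [{"x":0.95,"y":-0.72,"z":-0.15,"rz":-0.8625,"grip":0.4},{"x":0.95,"y":-0.72,"z":-0.15,"rz":-0.8625,"grip":0.4},{"x":0.95,"y":-0.72,"z":-0.15,"rz":-0.8625,"grip":0.4},{"x":0.95,"y":-0.72,"z":-0.15,"rz":-0.8625,"grip":0.4},{"x":0.95,"y":-0.72,"z":-0.15,"rz":-0.8625,"grip":0.4},{"x":0.95,"y":-0.72,"z":-0.15,"rz":-0.8625,"grip":0.4},{"x":0.95,"y":-0.72,"z":-0.15,"rz":-0.8625,"grip":0.4},{"x":0.95,"y":-0.72,"z":-0.15,"rz":-0.8625,"grip":0.4},{"x":0.95,"y":-0.72,"z":-0.15,"rz":-0.8625,"grip":0.4},{"x":0.95,"y":-0.72,"z":-0.15,"rz":-0.8625,"grip":0.4},{"x":0.95,"y":-0.72,"z":-0.15,"rz":-0.8625,"grip":0.4}]}}

```text
validation failed for argument at $.se...
```

Run:
```python
from h import *
s=env.state();print(s['time'],s['eef_pos'],s['grip_width'],s['force'])
print(move([.4755,-.142,.24],np.radians(8.5)),move([.4755,-.142,.128],np.radians(8.5)))
```

```text
2.1 [ 0.21403793 -0.5605411   0.23929721] 0.9978810264826035 [ 0.22974084 -0.49240343  1.28993599]
(array([ 1.5743, -1.1909,  0.0411]), array([-0.    ,  0.    , -0.8622])) (array([ 1.5743, -1.1909,  0.4891]), array([-0.    ,  0.    , -0.8622]))
```

Call:
{"api": "servo_tool", "payload": {"series": [{"x":0.2,"y":-0.15,"z":-0.15,"rx":0,"ry":0,"rz":-0.1,"grip":0.4}]}}

```text
time: 2.2
eef_pos: [0.2345, -0.5252, 0.2593]
eef_rot: [-3.031, -0.793, 0.004]
force: [1.3, 0.5, -1.2]
grip_width: 0.864
grip_force: 0.0
```

Call:
{"api": "servo_tool", "payload": {"series": [{"x":0.95,"y":-0.5,"z":-0.1,"rx":0,"ry":0,"rz":-0.76,"grip":0.4},{"x":0.95,"y":-0.5,"z":-0.1,"rx":0,"ry":0,"rz":-0.76,"grip":0.4},{"x":0.95,"y":-0.5,"z":-0.1,"rx":0,"ry":0,"rz":-0.76,"grip":0.4},{"x":0.95,"y":-0.5,"z":-0.1,"rx":0,"ry":0,"rz":-0.76,"grip":0.4},{"x":0.95,"y":-0.5,"z":-0.1,"rx":0,"ry":0,"rz":-0.76,"grip":0.4},{"x":0.95,"y":-0.5,"z":-0.1,"rx":0,"ry":0,"rz":-0.76,"grip":0.4},{"x":0.95,"y":-0.5,"z":-0.1,"rx":0,"ry":0,"rz":-0.76,"grip":0.4},{"x":0.95,"y":-0.5,"z":-0.1,"rx":0,"ry":0,"rz":-0.76,"grip":0.4},{"x":0.95,"y":-0.5,"z":-0.1,"rx":0,"ry":0,"rz":-0.76,"grip":0.4},{"x":0.95,"y":-0.5,"z":-0.1,"rx":0,"ry":0,"rz":-0.76,"grip":0.4}]}}

```text
time: 3.2
eef_pos: [0.382, -0.2985, 0.29]
eef_rot: [2.068, 2.365, 0.0]
force: [-0.7, -0.1, -0.5]
grip_width: 0.707
grip_force: 0.0
```

Run:
```python
from h import *
s=env.state();print(s['time'],s['eef_pos'],s['grip_width'],s['force'])
print(move([.4755,-.142,.24],np.radians(8.5)),move([.4755,-.142,.128],np.radians(8.5)))
```

```text
3.2 [ 0.38204396 -0.29853969  0.29003469] 0.7066967302125289 [-0.73259642 -0.12255106 -0.47073928]
(array([0.5707, 0.454 , 0.2441]), array([ 0.    ,  0.    , -0.0092])) (array([0.5707, 0.454 , 0.6921]), array([ 0.    ,  0.    , -0.0092]))
```

Call:
{"api": "servo_tool", "payload": {"series": [{"x":0.57,"y":0.454,"z":0.0,"rx":0,"ry":0,"rz":-0.01,"grip":0.4},{"x":0.57,"y":0.454,"z":0.0,"rx":0,"ry":0,"rz":-0.01,"grip":0.4},{"x":0.57,"y":0.454,"z":0.0,"rx":0,"ry":0,"rz":-0.01,"grip":0.4},{"x":0.57,"y":0.454,"z":0.0,"rx":0,"ry":0,"rz":-0.01,"grip":0.4},{"x":0.57,"y":0.454,"z":0.25,"rx":0,"ry":0,"rz":-0.01,"grip":0.4},{"x":0.57,"y":0.454,"z":0.3,"rx":0,"ry":0,"rz":-0.01,"grip":0.4},{"x":0.57,"y":0.454,"z":0.3,"rx":0,"ry":0,"rz":-0.01,"grip":0.4}]}}

```text
time: 3.9
eef_pos: [0.4733, -0.1411, 0.2102]
eef_rot: [-2.043, -2.377, 0.005]
force: [0.8, -0.1, 0.2]
grip_width: 0.701
grip_force: 0.0
```

Run:
```python
from h import *
f=cam('top');g=cam('scene')
z=lambda I,x,y,w,h:cv2.resize(I[y:y+h,x:x+w],(400,300),interpolation=cv2.INTER_CUBIC)
cv2.imwrite('pics/c2.png',np.hstack([z(f['frame'],270,180,100,75),z(g['frame'],270,125,100,75)])[:,:,::-1])
s=env.state();print(s['time'],s['eef_pos'],s['grip_width'],s['force'])
print(move([.4755,-.142,.128],np.radians(8.5)))
```

```text
4.0 [ 0.47480889 -0.14204328  0.21557909] 0.7053165171355457 [ 0.24659643 -0.07224211  1.14500541]
(array([-3.000e-04,  2.800e-03,  3.943e-01]), array([-0.0001, -0.0001,  0.0018]))
```

View pics/c2.png

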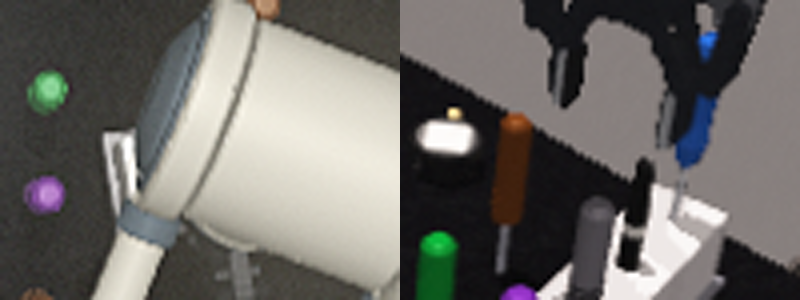

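Call:
{"api": "servo_tool", "payload": {"series": [{"x":0,"y":0,"z":0.15,"rx":0,"ry":0,"rz":0,"grip":0.4},{"x":0,"y":0,"z":0.3,"rx":0,"ry":0,"rz":0,"grip":0.4},{"x":0,"y":0,"z":0.39,"rx":0,"ry":0,"rz":0,"grip":0.4},{"x":0,"y":0,"z":0.39,"rx":0,"ry":0,"rz":0,"grip":0.2},{"x":0,"y":0,"z":0.39,"rx":0,"ry":0,"rz":0,"grip":-1},{"x":0,"y":0,"z":0.39,"rx":0,"ry":0,"rz":0,"grip":-1},{"x":0,"y":0,"z":0.39,"rx":0,"ry":0,"rz":0,"grip":-1},{"x":0,"y":0,"z":0.39,"rx":0,"ry":0,"rz":0,"grip":-1},{"x":0,"y":0,"z":0.39,"rx":0,"ry":0,"rz":0,"grip":-1}], "grip_force": 40}}

```text
time: 4.9
eef_pos: [0.4762, -0.1425, 0.121]
eef_rot: [2.042, 2.381, 0.002]
force: [-1.0, -0.0, 7.6]
grip_width: 0.238
grip_force: 39.3
```

Run:
```python
from h import *
f=cam('top');g=cam('scene')
z=lambda I,x,y,w,h:cv2.resize(I[y:y+h,x:x+w],(400,300),interpolation=cv2.INTER_CUBIC)
cv2.imwrite('pics/c3.png',np.hstack([z(g['frame'],280,140,80,60)])[:,:,::-1])
s=env.state();print(s['time'],s['eef_pos'],s['grip_width'],s['grip_force'],s['force'])
print(proj(g,s['eef_pos']))
```

```text
5.0 [ 0.47623338 -0.14251075  0.12100349] 0.24483359588839967 39.30148932966404 [-1.38444045  0.50969204  6.50138465]
[318.01023268 184.67682955]
```

View pics/c3.png

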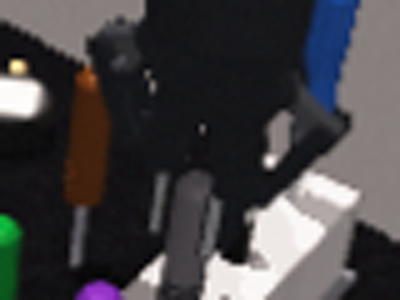

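Call:
{"api": "servo_tool", "payload": {"series": [{"x":0,"y":0,"z":-0.1,"rx":0,"ry":0,"rz":0,"grip":-1},{"x":0,"y":0,"z":-0.25,"rx":0,"ry":0,"rz":0,"grip":-1},{"x":0,"y":0,"z":-0.4,"rx":0,"ry":0,"rz":0,"grip":-1},{"x":0,"y":0,"z":-0.55,"rx":0,"ry":0,"rz":0,"grip":-1},{"x":0,"y":0,"z":-0.64,"rx":0,"ry":0,"rz":0,"grip":-1},{"x":0,"y":0,"z":-0.64,"rx":0,"ry":0,"rz":0,"grip":-1}]}}

```text
time: 5.6
eef_pos: [0.4761, -0.1422, 0.2833]
eef_rot: [2.039, 2.378, 0.005]
force: [0.1, -0.2, -0.9]
grip_width: 0.243
grip_force: 39.6
```

Run:
```python
from h import *
f=cam('top');g=cam('scene')
z=lambda I,x,y,w,h:cv2.resize(I[y:y+h,x:x+w],(400,300),interpolation=cv2.INTER_CUBIC)
cv2.imwrite('pics/c4.png',np.vstack([np.hstack([z(g['frame'],270,110,100,75),z(g['frame'],210,200,60,45)]),np.hstack([z(g['frame'],170,250,40,30),z(f['frame'],210,170,60,45)])])[:,:,::-1])
s=env.state();print(s['time'],s['eef_pos'],s['grip_width'],s['grip_force'],s['force'])
print(proj(g,s['eef_pos']),move([.553,.047,s['eef_pos'][2]+.011],np.radians(8.5)))
```

```text
5.7 [ 0.47522379 -0.14186918  0.27812772] 0.24321148183627958 39.60561628569849 [ 0.39749848 -0.53811214 -0.65041782]
[327.38288022 129.33198288] (array([6.991e-01, 4.229e-01, 1.000e-04]), array([0.001 , 0.0005, 0.0032]))
```

View pics/c4.png

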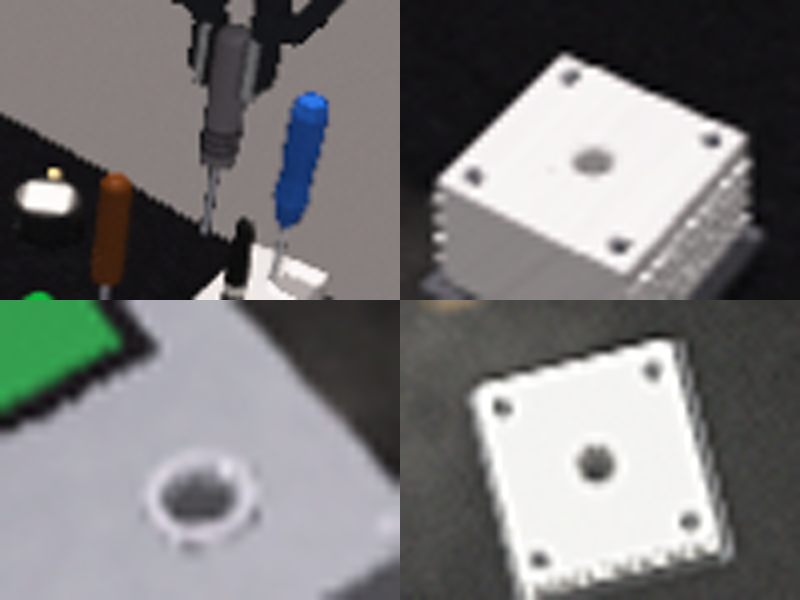

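Call:
{"api": "servo_tool", "payload": {"series": [{"x":0.17,"y":0.1,"z":0,"rx":0,"ry":0,"rz":0,"grip":-1},{"x":0.34,"y":0.2,"z":0,"rx":0,"ry":0,"rz":0,"grip":-1},{"x":0.5,"y":0.3,"z":0,"rx":0,"ry":0,"rz":0,"grip":-1},{"x":0.65,"y":0.39,"z":0,"rx":0,"ry":0,"rz":0,"grip":-1},{"x":0.7,"y":0.42,"z":0.05,"rx":0,"ry":0,"rz":0,"grip":-1},{"x":0.7,"y":0.42,"z":0.2,"rx":0,"ry":0,"rz":0,"grip":-1},{"x":0.7,"y":0.42,"z":0.29,"rx":0,"ry":0,"rz":0,"grip":-1},{"x":0.7,"y":0.42,"z":0.29,"rx":0,"ry":0,"rz":0,"grip":-1},{"x":0.7,"y":0.42,"z":0.29,"rx":0,"ry":0,"rz":0,"grip":-1}]}}

```text
time: 6.6
eef_pos: [0.5513, 0.0467, 0.204]
eef_rot: [-2.044, -2.383, 0.003]
force: [-0.5, 0.9, 0.1]
grip_width: 0.249
grip_force: 39.7
```

Run:
```python
from h import *
np.set_printoptions(precision=4,suppress=True)
f=cam('top');g=cam('scene')
z=lambda I,x,y,w,h,W=400,H=300:cv2.resize(I[y:y+h,x:x+w],(W,H),interpolation=cv2.INTER_CUBIC)
cv2.imwrite('pics/c5.png',np.hstack([z(g['frame'],205,150,80,100,480,600),z(f['frame'],215,170,50,100,300,600)])[:,:,::-1])
s=env.state();print(s['time'],s['eef_pos'],s['grip_width'],s['grip_force'],s['force'])
p=np.array(s['eef_pos']); tip=p+[0,0,.011-.112]; print('tip pred',tip,proj(g,tip),'shoulder',proj(g,tip+[0,0,.05]))
print('bore',atz(g,(238.95,224.15),.06),atz(f,(239.6,194.6),.06),tri(g,(238.95,224.15),f,(239.6,194.6)))
print('hole',atz(g,(190,269.5),.064),atz(f,(175,207.4),.064),tri(g,(190,269.5),f,(175,207.4)))
```

```text
6.7 [0.5523 0.0468 0.2065] 0.24598569636095222 39.653319240314886 [ 0.5889  0.2907 -0.891 ]
tip pred [0.5523 0.0468 0.1055] [240.053  208.6146] shoulder [239.9494 192.1299]
bore [0.5502 0.0525 0.06  ] [0.553 0.047 0.06 ] [0.5542 0.0479 0.0538]
hole [0.5151 0.2208 0.064 ] [0.5164 0.2161 0.064 ] [0.5175 0.218  0.0591]
```

View pics/c5.png

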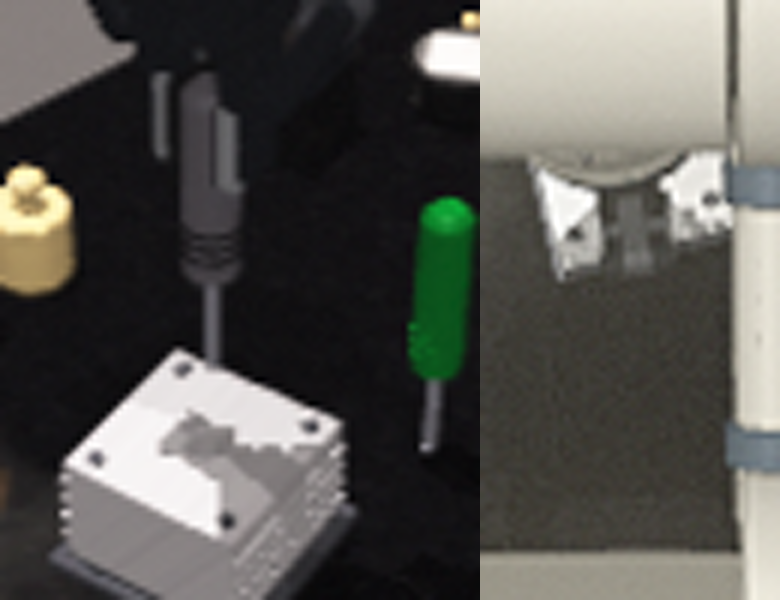

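The probe is gripped and upright, with its tip over the block at scene px (240.6,212). The bore is at (239,224). I'll nudge it about 2 mm and lower it to just above the mouth.

Call:
{"api": "servo_tool", "payload": {"series": [{"x":0.006,"y":0.008,"z":0.06,"rx":0,"ry":0,"rz":0,"grip":-1},{"x":0.006,"y":0.008,"z":0.12,"rx":0,"ry":0,"rz":0,"grip":-1},{"x":0.006,"y":0.008,"z":0.13,"rx":0,"ry":0,"rz":0,"grip":-1},{"x":0.006,"y":0.008,"z":0.13,"rx":0,"ry":0,"rz":0,"grip":-1},{"x":0.006,"y":0.008,"z":0.13,"rx":0,"ry":0,"rz":0,"grip":-1}]}}

```text
time: 7.2
eef_pos: [0.5537, 0.049, 0.1726]
eef_rot: [2.045, 2.385, -0.0]
force: [0.3, -0.1, -0.4]
grip_width: 0.246
grip_force: 39.7
```

Run:
```python
from h import *
f=cam('top');g=cam('scene')
z=lambda I,x,y,w,h,W=400,H=300:cv2.resize(I[y:y+h,x:x+w],(W,H),interpolation=cv2.INTER_CUBIC)
cv2.imwrite('pics/c6.png',np.hstack([z(g['frame'],210,180,60,60,600,600)])[:,:,::-1])
s=env.state();print(s['time'],s['eef_pos'],s['grip_width'],s['grip_force'],s['force'])
p=np.array(s['eef_pos']); print('shoulder',proj(g,p-[0,0,.056]),'tip',proj(g,p-[0,0,.106]))
```

```text
7.3 [0.55393638 0.0490068  0.17314865] 0.24323968484183062 39.658339214511216 [ 0.08777967 -0.15491894  0.49776688]
shoulder [238.83530071 204.98810138] tip [238.98195786 220.52392423]
```

View pics/c6.png

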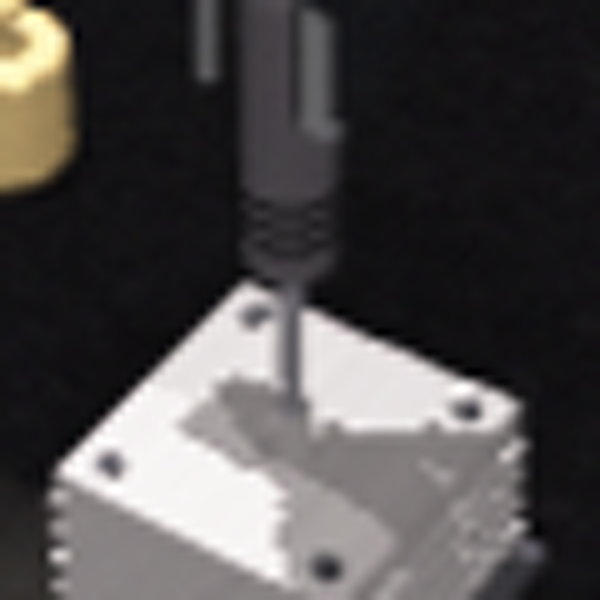

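Tip at scene px (239.1,221), about 7 mm above the mouth and lined up with the bore at (239,224.2). Descending.

Call:
{"api": "servo_tool", "payload": {"series": [{"x":0,"y":-0.004,"z":0.02,"rx":0,"ry":0,"rz":0,"grip":-1},{"x":0,"y":-0.004,"z":0.04,"rx":0,"ry":0,"rz":0,"grip":-1},{"x":0,"y":-0.004,"z":0.06,"rx":0,"ry":0,"rz":0,"grip":-1},{"x":0,"y":-0.004,"z":0.08,"rx":0,"ry":0,"rz":0,"grip":-1},{"x":0,"y":-0.004,"z":0.08,"rx":0,"ry":0,"rz":0,"grip":-1}]}}

```text
time: 7.8
eef_pos: [0.5522, 0.0488, 0.1512]
eef_rot: [-2.044, -2.384, 0.002]
force: [-1.2, 1.2, -0.1]
grip_width: 0.238
grip_force: 39.7
```

Call:
{"api": "servo_tool", "payload": {"series": [{"x":0,"y":0,"z":0.04,"rx":0,"ry":0,"rz":0,"grip":-1},{"x":0,"y":0,"z":0.08,"rx":0,"ry":0,"rz":0,"grip":-1},{"x":0,"y":0,"z":0.12,"rx":0,"ry":0,"rz":0,"grip":-1},{"x":0,"y":0,"z":0.135,"rx":0,"ry":0,"rz":0,"grip":-1},{"x":0,"y":0,"z":0.143,"rx":0,"ry":0,"rz":0,"grip":-1},{"x":0,"y":0,"z":0.143,"rx":0,"ry":0,"rz":0,"grip":-1},{"x":0,"y":0,"z":0.143,"rx":0,"ry":0,"rz":0,"grip":-1}]}}

```text
time: 8.5
eef_pos: [0.553, 0.0489, 0.1172]
eef_rot: [2.044, 2.385, 0.001]
force: [0.7, 0.2, -0.4]
grip_width: 0.246
grip_force: 39.7
```

Call:
{"api": "servo_tool", "payload": {"series": [{"x":0,"y":0,"z":0.004,"rx":0,"ry":0,"rz":0,"grip":-1},{"x":0,"y":0,"z":0.008,"rx":0,"ry":0,"rz":0,"grip":-1},{"x":0,"y":0,"z":0.012,"rx":0,"ry":0,"rz":0,"grip":-1},{"x":0,"y":0,"z":0.012,"rx":0,"ry":0,"rz":0,"grip":-1}]}}

```text
time: 8.9
eef_pos: [0.5532, 0.0489, 0.116]
eef_rot: [2.043, 2.384, 0.003]
force: [-2.8, -1.0, 8.0]
grip_width: 0.244
grip_force: 40.6
```

Call:
{"api": "servo_tool", "payload": {"series": [{"x":0,"y":0,"z":0,"rx":0,"ry":0,"rz":0,"grip":0.2},{"x":0,"y":0,"z":0,"rx":0,"ry":0,"rz":0,"grip":0.4},{"x":0,"y":0,"z":0,"rx":0,"ry":0,"rz":0,"grip":0.4},{"x":0,"y":0,"z":0,"rx":0,"ry":0,"rz":0,"grip":0.4},{"x":0,"y":0,"z":-0.15,"rx":0,"ry":0,"rz":0,"grip":0.4},{"x":0,"y":0,"z":-0.35,"rx":0,"ry":0,"rz":0,"grip":0.4},{"x":0,"y":0,"z":-0.55,"rx":0,"ry":0,"rz":0,"grip":0.4},{"x":0,"y":0,"z":-0.7,"rx":0,"ry":0,"rz":0,"grip":0.4},{"x":0,"y":0,"z":-0.75,"rx":0,"ry":0,"rz":0,"grip":0.4}]}}

```text
time: 9.8
eef_pos: [0.5535, 0.0489, 0.3069]
eef_rot: [2.041, 2.381, 0.008]
force: [-0.4, -0.6, -0.4]
grip_width: 0.698
grip_force: 0.0
```

Run:
```python
from h import *
np.set_printoptions(precision=4,suppress=True)
f=cam('top');g=cam('scene')
z=lambda I,x,y,w,h,W=400,H=300:cv2.resize(I[y:y+h,x:x+w],(W,H),interpolation=cv2.INTER_CUBIC)
cv2.imwrite('pics/c7.png',np.hstack([z(g['frame'],210,170,60,80,450,600),z(g['frame'],320,125,40,70,340,600)])[:,:,::-1])
s=env.state();print(s['time'],s['eef_pos'],s['grip_width'],s['grip_force'],s['force'])
print('probe shoulder',proj(g,[.553,.049,.06]),'top',proj(g,[.553,.049,.145]))
print('above sd',move([.494,-.264,.30],np.radians(8.5)),'at',move([.494,-.264,.172],np.radians(8.5)))
```

```text
9.9 [0.5534 0.0489 0.3036] 0.7030138681334148 0.0 [ 0.9883 -0.2095 -0.397 ]
probe shoulder [239.2628 222.853 ] top [239.0289 195.999 ]
above sd (array([-1.2004, -0.4262,  0.0574]), array([0.0028, 0.0003, 0.0033])) at (array([-1.2001, -0.4285,  0.5693]), array([0.0028, 0.0003, 0.0033]))
```

View pics/c7.png

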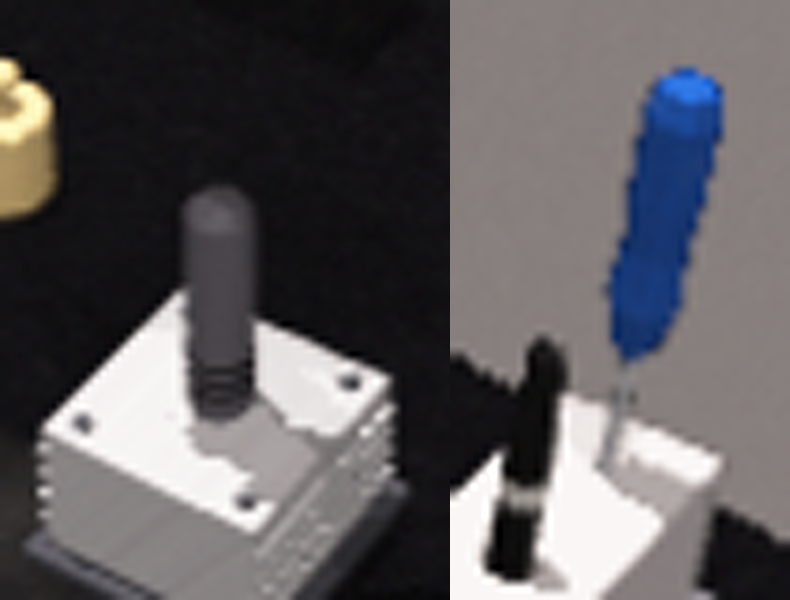

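The probe is home: its handle rests on the block at scene px (239,225) and stands upright. The screwdriver is still in its slot, with its top at (347.8,135.5). Next I'll fetch the screwdriver.

Call:
{"api": "servo_tool", "payload": {"series": [{"x":-1.0,"y":-0.36,"z":0,"rx":0,"ry":0,"rz":0,"grip":0.4},{"x":-1.0,"y":-0.36,"z":0,"rx":0,"ry":0,"rz":0,"grip":0.4},{"x":-1.0,"y":-0.36,"z":0,"rx":0,"ry":0,"rz":0,"grip":0.4},{"x":-1.0,"y":-0.36,"z":0,"rx":0,"ry":0,"rz":0,"grip":0.4},{"x":-1.0,"y":-0.36,"z":0,"rx":0,"ry":0,"rz":0,"grip":0.4},{"x":-1.0,"y":-0.36,"z":0,"rx":0,"ry":0,"rz":0,"grip":0.4},{"x":-1.0,"y":-0.36,"z":0,"rx":0,"ry":0,"rz":0,"grip":0.4}]}}

```text
time: 10.6
eef_pos: [0.501, -0.2139, 0.2981]
eef_rot: [-2.046, -2.378, 0.002]
force: [-0.2, 1.3, 0.2]
grip_width: 0.7
grip_force: 0.0
```

Run:
```python
from h import *
np.set_printoptions(precision=4,suppress=True)
s=env.state();print(s['time'],s['eef_pos'])
print(move([.4945,-.265,.172],np.radians(8.5)))
```

```text
10.6 [ 0.501  -0.2139  0.2981]
(array([-0.1996, -0.054 ,  0.548 ]), array([-0.0025, -0.0017,  0.0008]))
```

Call:
{"api": "servo_tool", "payload": {"series": [{"x":-0.2,"y":-0.054,"z":0,"rx":0,"ry":0,"rz":0,"grip":0.4},{"x":-0.2,"y":-0.054,"z":0,"rx":0,"ry":0,"rz":0,"grip":0.4},{"x":-0.2,"y":-0.054,"z":0.1,"rx":0,"ry":0,"rz":0,"grip":0.4},{"x":-0.2,"y":-0.054,"z":0.16,"rx":0,"ry":0,"rz":0,"grip":0.4},{"x":-0.2,"y":-0.054,"z":0.16,"rx":0,"ry":0,"rz":0,"grip":0.4}]}}

```text
time: 11.1
eef_pos: [0.496, -0.2613, 0.2571]
eef_rot: [-2.038, -2.382, 0.001]
force: [1.0, 0.1, 0.2]
grip_width: 0.703
grip_force: 0.0
```

Run:
```python
from h import *
np.set_printoptions(precision=4,suppress=True)
g=cam('scene'); s=env.state();print(s['time'],s['eef_pos'])
print(move([.4945,-.265,.172],np.radians(8.5)))
```

```text
11.15 [ 0.4963 -0.2616  0.2591]
(array([-0.0135, -0.0081,  0.3925]), array([-0.0018, -0.002 ,  0.0044]))
```

Call:
{"api": "servo_tool", "payload": {"series": [{"x":-0.013,"y":-0.008,"z":0.1,"rx":0,"ry":0,"rz":0,"grip":0.4},{"x":-0.013,"y":-0.008,"z":0.22,"rx":0,"ry":0,"rz":0,"grip":0.4},{"x":-0.013,"y":-0.008,"z":0.34,"rx":0,"ry":0,"rz":0,"grip":0.4},{"x":-0.013,"y":-0.008,"z":0.39,"rx":0,"ry":0,"rz":0,"grip":0.4},{"x":-0.013,"y":-0.008,"z":0.39,"rx":0,"ry":0,"rz":0,"grip":0.1},{"x":-0.013,"y":-0.008,"z":0.39,"rx":0,"ry":0,"rz":0,"grip":-1},{"x":-0.013,"y":-0.008,"z":0.39,"rx":0,"ry":0,"rz":0,"grip":-1},{"x":-0.013,"y":-0.008,"z":0.39,"rx":0,"ry":0,"rz":0,"grip":-1},{"x":-0.013,"y":-0.008,"z":0.39,"rx":0,"ry":0,"rz":0,"grip":-1},{"x":-0.013,"y":-0.008,"z":0.39,"rx":0,"ry":0,"rz":0,"grip":-1}], "grip_force": 70}}

```text
time: 12.15
eef_pos: [0.4956, -0.2674, 0.1663]
eef_rot: [2.042, 2.382, 0.001]
force: [1.1, 1.1, 6.2]
grip_width: 0.276
grip_force: 68.9
```

Call:
{"api": "servo_tool", "payload": {"series": [{"x":0,"y":0,"z":-0.1,"rx":0,"ry":0,"rz":0,"grip":-1},{"x":0,"y":0,"z":-0.25,"rx":0,"ry":0,"rz":0,"grip":-1},{"x":0,"y":0,"z":-0.4,"rx":0,"ry":0,"rz":0,"grip":-1},{"x":0,"y":0,"z":-0.55,"rx":0,"ry":0,"rz":0,"grip":-1},{"x":0,"y":0,"z":-0.66,"rx":0,"ry":0,"rz":0,"grip":-1},{"x":0,"y":0,"z":-0.7,"rx":0,"ry":0,"rz":0,"grip":-1},{"x":0,"y":0,"z":-0.7,"rx":0,"ry":0,"rz":0,"grip":-1}]}}

```text
time: 12.85
eef_pos: [0.4951, -0.2672, 0.3403]
eef_rot: [2.043, 2.383, 0.001]
force: [-0.3, 0.7, -0.8]
grip_width: 0.275
grip_force: 68.9
```

Run:
```python
from h import *
np.set_printoptions(precision=4,suppress=True)
s=env.state();print(s['time'],s['eef_pos'],s['grip_width'])
print(move([.517,.218,s['eef_pos'][2]+.011],np.radians(8.5)))
```

```text
12.85 [ 0.4951 -0.2672  0.3403] 0.2753646317638257
(array([ 1.9048,  0.383 , -0.003 ]), array([0.0015, 0.0013, 0.0032]))
```

Call:
{"api": "servo_tool", "payload": {"series": [{"x":0.18,"y":0.036,"z":0,"rx":0,"ry":0,"rz":0,"grip":-1},{"x":0.36,"y":0.072,"z":0,"rx":0,"ry":0,"rz":0,"grip":-1},{"x":0.54,"y":0.108,"z":0,"rx":0,"ry":0,"rz":0,"grip":-1},{"x":0.72,"y":0.144,"z":0,"rx":0,"ry":0,"rz":0,"grip":-1},{"x":0.88,"y":0.176,"z":0,"rx":0,"ry":0,"rz":0,"grip":-1},{"x":1.0,"y":0.2,"z":0,"rx":0,"ry":0,"rz":0,"grip":-1}]}}

```text
time: 13.45
eef_pos: [0.5055, -0.0098, 0.3361]
eef_rot: [-2.041, -2.384, 0.003]
force: [0.9, -0.3, -0.4]
grip_width: 0.278
grip_force: 69.0
```

Call:
{"api": "servo_tool", "payload": {"series": [{"x":0.16,"y":0.03,"z":0,"rx":0,"ry":0,"rz":0,"grip":-1},{"x":0.34,"y":0.07,"z":0,"rx":0,"ry":0,"rz":0,"grip":-1},{"x":0.52,"y":0.1,"z":0,"rx":0,"ry":0,"rz":0,"grip":-1},{"x":0.7,"y":0.14,"z":0,"rx":0,"ry":0,"rz":0,"grip":-1},{"x":0.84,"y":0.17,"z":0,"rx":0,"ry":0,"rz":0,"grip":-1},{"x":0.9,"y":0.183,"z":0,"rx":0,"ry":0,"rz":0,"grip":-1},{"x":0.9,"y":0.183,"z":0,"rx":0,"ry":0,"rz":0,"grip":-1}]}}

```text
time: 14.15
eef_pos: [0.5164, 0.2187, 0.336]
eef_rot: [-2.04, -2.387, 0.006]
force: [0.2, 0.1, -0.4]
grip_width: 0.276
grip_force: 69.0
```

Run:
```python
from h import *
np.set_printoptions(precision=4,suppress=True)
g=cam('scene');s=env.state();print(s['time'],s['eef_pos'],s['grip_width'],s['force'])
print(move([.517,.218,.26],np.radians(8.5)))
```

```text
14.2 [0.5166 0.2172 0.3367] 0.2737623106607721 [0.1502 0.5916 0.0914]
(array([0.0031, 0.0031, 0.3507]), array([-0.0021,  0.0007,  0.0041]))
```

Call:
{"api": "servo_tool", "payload": {"series": [{"x":0.003,"y":0.003,"z":0.12,"rx":0,"ry":0,"rz":0.004,"grip":-1},{"x":0.003,"y":0.003,"z":0.25,"rx":0,"ry":0,"rz":0.004,"grip":-1},{"x":0.003,"y":0.003,"z":0.37,"rx":0,"ry":0,"rz":0.004,"grip":-1},{"x":0.003,"y":0.003,"z":0.43,"rx":0,"ry":0,"rz":0.004,"grip":-1},{"x":0.003,"y":0.003,"z":0.43,"rx":0,"ry":0,"rz":0.004,"grip":-1},{"x":0.003,"y":0.003,"z":0.43,"rx":0,"ry":0,"rz":0.004,"grip":-1}]}}

```text
time: 14.8
eef_pos: [0.5178, 0.2172, 0.2325]
eef_rot: [2.053, 2.377, 0.001]
force: [0.4, 0.2, 0.1]
grip_width: 0.273
grip_force: 69.0
```

Run:
```python
from h import *
np.set_printoptions(precision=4,suppress=True)
f=cam('top');g=cam('scene')
z=lambda I,x,y,w,h,W=400,H=300:cv2.resize(I[y:y+h,x:x+w],(W,H),interpolation=cv2.INTER_CUBIC)
cv2.imwrite('pics/c8.png',np.hstack([z(g['frame'],165,225,50,60,500,600),z(f['frame'],150,180,45,90,300,600)])[:,:,::-1])
s=env.state();print(s['time'],s['eef_pos'],s['grip_width'],s['force'])
p=np.array(s['eef_pos']);
for d in(.156,.115,.06): print(proj(g,p-[0,0,d]))
print('hole below tip',proj(g,[p[0],p[1],.064]))
```

```text
14.9 [0.5181 0.2178 0.2337] 0.27643895892981 [-0.103   0.0796  0.5351]
[189.6724 263.7813]
[187.6712 250.8465]
[184.7777 231.8668]
hole below tip [190.3112 267.8777]
```

View pics/c8.png

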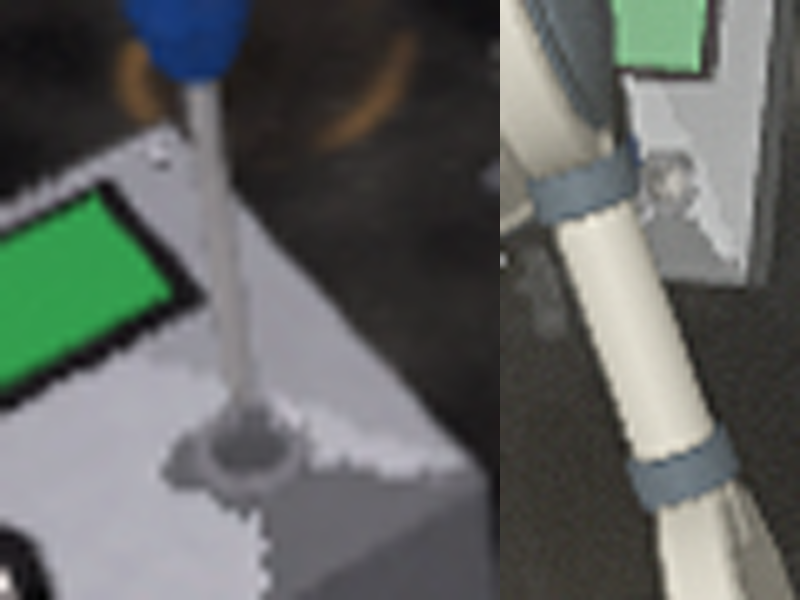

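Blade tip at scene px (189.4,264.8), just above the rim with the hole at (190.2,269.7). It needs about 1.5 mm of correction towards the base, then I'll go in.

Call:
{"api": "servo_tool", "payload": {"series": [{"x":0,"y":-0.006,"z":0.02,"rx":0,"ry":0,"rz":0,"grip":-1},{"x":0,"y":-0.006,"z":0.04,"rx":0,"ry":0,"rz":0,"grip":-1},{"x":0,"y":-0.006,"z":0.06,"rx":0,"ry":0,"rz":0,"grip":-1},{"x":0,"y":-0.006,"z":0.08,"rx":0,"ry":0,"rz":0,"grip":-1},{"x":0,"y":-0.006,"z":0.1,"rx":0,"ry":0,"rz":0,"grip":-1},{"x":0,"y":-0.006,"z":0.11,"rx":0,"ry":0,"rz":0,"grip":-1},{"x":0,"y":-0.006,"z":0.11,"rx":0,"ry":0,"rz":0,"grip":-1}]}}

```text
time: 15.6
eef_pos: [0.5157, 0.2177, 0.203]
eef_rot: [-2.052, -2.378, 0.002]
force: [0.0, 0.3, -1.1]
grip_width: 0.271
grip_force: 69.0
```

Call:
{"api": "servo_tool", "payload": {"series": [{"x":0,"y":0,"z":0.012,"rx":0,"ry":0,"rz":0,"grip":-1},{"x":0,"y":0,"z":0.024,"rx":0,"ry":0,"rz":0,"grip":-1},{"x":0,"y":0,"z":0.036,"rx":0,"ry":0,"rz":0,"grip":-1},{"x":0,"y":0,"z":0.044,"rx":0,"ry":0,"rz":0,"grip":-1},{"x":0,"y":0,"z":0.044,"rx":0,"ry":0,"rz":0,"grip":-1},{"x":0,"y":0,"z":0.044,"rx":0,"ry":0,"rz":0,"grip":-1}]}}

```text
time: 16.2
eef_pos: [0.5161, 0.2178, 0.1933]
eef_rot: [2.052, 2.379, 0.001]
force: [-0.2, -0.2, 3.1]
grip_width: 0.277
grip_force: 69.4
```

Call:
{"api": "servo_tool", "payload": {"series": [{"x":0,"y":0,"z":0.008,"rx":0,"ry":0,"rz":0,"grip":-1},{"x":0,"y":0,"z":0.016,"rx":0,"ry":0,"rz":0,"grip":-1},{"x":0,"y":0,"z":0.022,"rx":0,"ry":0,"rz":0,"grip":-1},{"x":0,"y":0,"z":0.026,"rx":0,"ry":0,"rz":0,"grip":-1},{"x":0,"y":0,"z":0.026,"rx":0,"ry":0,"rz":0,"grip":-1},{"x":0,"y":0,"z":0.026,"rx":0,"ry":0,"rz":0,"grip":-1}]}}

```text
time: 16.8
eef_pos: [0.5162, 0.2178, 0.1881]
eef_rot: [2.051, 2.378, 0.003]
force: [-1.9, -0.8, 9.9]
grip_width: 0.276
grip_force: 70.3
```

Call:
{"api": "servo_tool", "payload": {"series": [{"x":0,"y":0,"z":0.004,"rx":0,"ry":0,"rz":0,"grip":-1},{"x":0,"y":0,"z":0.006,"rx":0,"ry":0,"rz":0,"grip":-1},{"x":0,"y":0,"z":0.006,"rx":0,"ry":0,"rz":0,"grip":-1},{"x":0,"y":0,"z":0.006,"rx":0,"ry":0,"rz":0,"grip":-1},{"x":0,"y":0,"z":0.006,"rx":0,"ry":0,"rz":0,"grip":-1},{"x":0,"y":0,"z":0.006,"rx":0,"ry":0,"rz":0,"grip":-1}]}}

```text
time: 17.4
eef_pos: [0.5163, 0.2179, 0.1879]
eef_rot: [2.051, 2.377, 0.005]
force: [-2.4, -1.5, 14.4]
grip_width: 0.28
grip_force: 70.8
```

The push force rose to 14 N with almost no further travel, so the button is at its stop. Handing in.

```bash
python3 -c "
from bench import env
print(env.state()['force'],env.job_done())"
```

```text
the job is handed in; nothing more can be done
[-2.38387252 -1.47181907 14.35754076] None
```

The job is handed in at about 17.4 s: the probe stands home and upright in the reference block's bore, and the arm is still gripping the screwdriver, holding the zero button against its stop with about 14 N; no verdict came back.

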